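# Unbolt the gauge-ball tray and hold it up to the inspection camera

### The job

The tray with the loose steel gauge ball is held down in its plywood dock by a slide bolt: slide the bolt by its knob away from the tray until its tail is fully home in the keeper, then lift the tray by its upright grip and carry it over to the inspection station without letting the ball roll out of its pocket. Finish while still holding the tray, level and still, over the middle of the station's square plate, with its underside about 8 cm above the plate. Leave the wire spool, the screwdriver and the drive unit where they are.

Things in the scene. Friction and masses are not known exactly. Their poses are not given: they have to be found in the camera images.
- dock: Fixed plywood board 290 x 110 x 16 mm (x -155 to 135, y +-55 mm). Origin on the table under it; +x runs from keeper end to tray end. The tray nests at x = 62 mm between 4 mm lips (3 mm play). The bolt, a 12 mm steel rod, runs along x at y = 0, 30 mm above the table, through two steel bridges at x = -18 and -88 mm (8 mm wide, tops 41 mm above the table).
- bolt (a joint): Slide bolt in m: 0 = fully out, nose reaching 17 mm over the tray's end (locked); grows as the bolt moves towards dock -x; the nose leaves the tray at about 0.017; 0.045 = end stop, tail fully home (20 mm into the keeper). Stiff: about 1.5 N friction, no spring, stays where it is left.
- knob_top (a point): Centre of the top of the bolt's knob, an upright round steel pin 12 mm in diameter, standing 70 mm above the table, clear for 28 mm above the bridges; it moves with the bolt (dock x = -30 mm minus the bolt's value).
- keeper_mouth (a point): Centre of the mouth of the keeper, a fixed steel bridge 24 mm wide and 41 mm high at the -x end of the dock, 30 mm above the table; the rod's tail slides in towards dock -x.
- tray: Loose aluminium tray, plate 132 (x) x 90 (y) x 6 mm, about 0.4 kg, balanced with the ball in it. Origin: centre of its underside, 16 mm above the table in the dock; z up, axes as the dock's at the start. At its middle a black upright grip, 36 (x) x 14 (y) mm, top 56 mm above the underside (pinch across y); ball pocket at x = 42 mm; fixed counterweight at x = -35 mm, 22 x 50 x 15 mm.
- pocket (a point): Where the ball's centre lies when it is in the middle of its pocket: a round black rim on the tray, inside diameter 36 mm, 3 mm high above the plate, at tray x = +42 mm, 21 mm above the tray's underside. The ball rolls over the rim when the tray tips about 35 degrees, less when jerked.
- ball_center (a point): Centre of the loose steel ball, 30 mm in diameter, 0.11 kg; it can roll 3 mm about in its pocket.
- plate_mid (a point): Middle of the top face of the inspection station's square steel plate (140 x 140 mm, top 12 mm above the table).
- station: Fixed inspection station; origin on the table under the middle of its square plate. At its +x end, pointing away from the robot, stands a small black camera at x = 105 to 170 mm, y +-20 mm, up to 107 mm above the table, looking back over the plate.
- spool: Bystander: empty blue wire spool, 80 mm in diameter, 52 mm high, standing on the bench near the robot; origin at its underside.
- driver: Bystander: screwdriver with an orange handle lying at the far edge of the bench; origin near its middle.
- drive: Bystander: black drive unit, a box 140 x 50 x 90 mm with small grey terminals, standing at the left of the bench; origin at its underside.
Things that resemble listed ones, but are neither listed nor needed, are in the scene too. There is more than one size of the part that bears ball_center; the job needs the smallest. Of the things that look like the tray, the smaller one is meant.

How it is judged:
By the outcome, as a careful person would: the job done as asked, in the order asked, and still so for the second after the job is handed in, while the arm keeps its last pose, push and grip.
It also fails if it takes over 59 s, if anything falls off the work surface, if the arm or the gripper's body presses on something with over 40 N, if the wrist force passes 120 N, or if a joint passes its speed limit or range.

### The arm

A 6-joint arm with a two-finger parallel gripper is mounted at the origin on the work surface. World frame = base frame: x ahead of the robot, y to its left, z up, the work surface at z = 0. Lengths are in m, angles in degrees, forces in N, time in s.
With the tool pointing down it reaches from about 0.25 to 0.725 m from the base axis. Payload 9.7 kg.
Tool frame: the origin (TCP) lies midway between the tips of the shut fingers; the grasp point (between the pads) lies 19 mm behind it (bot.hold_point_z is the distance from the TCP to the grasp point, in m); z points along the fingers, y is the line along which they close (so a half turn about z gives the same grasp; the last joint's range is limited). The gripper opens to 85 mm and grips with 20 to 120 N. Pads are 22 mm wide; open, the fingers measure 114 mm over their backs; the gripper's body (76 mm by 85 mm) begins 54 mm behind the grasp point. The pads swing forward as they close: fully open they stand 13 mm farther back than shut.
Start: joints at [-70.13, 4.979, 10.078, 95.1, 0, 90], TCP at [0.187, -0.517, 0.231] pointing down, gripper open.
Joint ranges: [-179.16, 179.16], [-48.56, 103.87], [-65.8, 70.77], [-126.05, 130.52], [-82.76, 87.17], [-180, 180]. Speed limits (degrees/s): [127.2, 127.2, 147.25, 180, 180, 180].

### API

Orientations are given as [roll, pitch, yaw] about the fixed x, y, z axes, in that order (R = Rz(yaw) Ry(pitch) Rx(roll)).
In Python, from workcell import bot gives the robot as it stands.
- The arm moves only by the tool play_rows, never from a script. Its argument "steps" is a list that holds one entry, the list of rows, each a list of 4 numbers: the shift along the tool's x, y, z in m, then the turn about the tool's z in rad. In form: [[[tx, ty, tz, yaw], ...]]. A call has exactly 5 rows; each row shifts and turns the commanded pose from where the row before left it, along the tool's axes as they then stand; what a row does not reach is not made up. A row lasts 1/12 s, in which the tool goes at most 41.7 mm and 7.16 degrees, less where a joint would pass 70% of its speed; a pose out of reach is approached as far as the arm can. A call is refused whole if a number of a shift passes 0.0417 or a number of a turn 0.125, either way. A call with a gripper value outside its range is refused whole. "gripper" is the finger opening in m, from 0 to 0.0854, set as the call begins (left out, the last holds). The fingers move at their own pace and stop on an object; "squeeze" is the grip in N (left out, the last holds). Time passes only in rows, so rows that do not move let the fingers close, or fill a call up. It gives the time, the measured TCP pose, the force, the opening and the grip force at its end, in the units of the state.
- bot.get_obs(): the state, without advancing time (a new reading comes with each control period).
- bot.camera(name): name is "scene" or "side" or "wrist"; returns a dict with "img" (384x512x3 uint8, blue, green, red), "vfov" (degrees; the focal length in pixels is half the picture's height over the tangent of half this angle, whatever the lens; pixels are square), "cx", "cy" (the principal point, pixels), "D" ([k1, k2, p1, p2, k3] as OpenCV has them; the pictures are not rectified), "xyz" and "attitude" of the camera in the world. Camera axes: x right, y down, z forward; pixel columns grow to the right and rows downward; lengths in m; the calibration is good to about 2 mm. A picture is of the moment at which its call begins. There is no depth.
- bot.job_done(): hands the job in; it is judged then, once.
The state is a dict: "time": time; "q": joint angles; "qd": joint speeds; "joint_efforts": joint torques, N m; "ee_pos": TCP position; "tcp_rot": TCP orientation; "wrist_force": force on the tool from outside, world axes, zero at the start; "torque": the same for the moment, N m; "opening": finger opening in m; "grasp_force": force on a finger pad.
Only numpy, scipy, OpenCV 4.12 (cv2) and the standard library are available. Lean on these libraries where they do the work, as an engineer would, in place of code of your own. Each camera call takes 0.05 s, during which the arm holds its last target. There are 200 camera calls.

## Working session

There is one attempt and no reset: what is moved stays moved. The work goes in short steps, Python scripts to look and compute and a tool call to move; the robot and the scene stay as the last step left them, time stands still between calls to the robot, and variables do not carry over. Pictures are saved under pics/ and viewed, at most 10 in all, crops included, and the job is handed in when it is done.

Besides the shell and the picture viewer there is one more tool, called after "Request:" by a JSON object that holds its "name" and its "arguments", one argument or row to a line. play_rows: Moves the arm, as the interface text tells. Its arguments: {"type":"object","properties":{"steps":{"type":"array","items":{"type":"array","items":{"type":"array","items":{"type":"number"}}}},"gripper":{"type":"number"},"squeeze":{"type":"number"}},"required":["steps"]}

```bash
mkdir -p pics; cat > h.py <<'E'
import numpy as np, cv2
from scipy.spatial.transform import Rotation as Ro
from workcell import bot
def K(c):
    f=192/np.tan(np.radians(c["vfov"])/2); return np.array([[f,0,c["cx"]],[0,f,c["cy"]],[0,0,1.]])
def RT(c):
    return Ro.from_euler('xyz',c["attitude"],degrees=True).as_matrix(), np.array(c["xyz"],float)
def ray(c,px):
    R,t=RT(c); u=cv2.undistortPoints(np.array(px,float).reshape(-1,1,2),K(c),np.array(c["D"],float)).reshape(-1,2)
    return t,(R@np.c_[u,np.ones(len(u))].T).T
def onz(c,px,z):
    t,d=ray(c,px); z=np.broadcast_to(z,len(d)); return t+d*((z-t[2])/d[:,2])[:,None]
def proj(c,P):
    R,t=RT(c); return cv2.projectPoints(((np.array(P,float).reshape(-1,3)-t)@R),np.zeros(3),np.zeros(3),K(c),np.array(c["D"],float))[0].reshape(-1,2)
E
python3 - <<'E'
from h import *
import pickle
cs={n:bot.camera(n) for n in("scene","side","wrist")}
pickle.dump(cs,open('c0.pkl','wb'))
for n,c in cs.items(): print(n,c["xyz"],c["attitude"],c["vfov"],c["D"])
cv2.imwrite('pics/a.png',cv2.resize(cs['scene']['img'],(800,600),interpolation=cv2.INTER_CUBIC))
cv2.imwrite('pics/b.png',cv2.resize(cs['side']['img'],(800,600),interpolation=cv2.INTER_CUBIC))
o=bot.get_obs();print(o)
E
```

```text
scene [ 1.15863307 -0.44887613  0.78094431] [-131.52994776   -0.58280073   49.8946973 ] 48.73002489684291 [-0.08129864  0.          0.          0.          0.        ]
side [0.26729841 0.82049672 1.01158015] [-138.97531016    0.32789065 -161.25216403] 43.46500312807988 [-0.19725909  0.          0.          0.          0.        ]
wrist [ 0.25500005 -0.49252725  0.3731037 ] [ 1.63486214e+02  7.66693521e-02 -7.01669845e+01] 64.94006801595647 [-0.06460852  0.          0.          0.          0.        ]
{'time': 0.15, 'q': array([-7.01320729e+01,  5.00268405e+00,  1.00457247e+01,  9.50992518e+01,
       -1.21078932e-04,  9.00007712e+01]), 'qd': array([-0.00691228, -0.00790541,  0.09644601, -0.01373548,  0.06268065,
       -0.01696752]), 'joint_efforts': array([ 1.13699403e-03, -5.20762753e+01,  4.65044653e+01,  1.38937440e-02,
        4.12805662e-05,  2.42179328e-05]), 'ee_pos': array([ 0.1868612 , -0.51710437,  0.23076477]), 'tcp_rot': array([-1.79943789e+02,  1.21835453e-04,  1.98671560e+01]), 'wrist_force': array([0.10324345, 0.50901533, 1.05402046]), 'torque': array([ 0.0633869 , -0.01164548, -0.0138855 ]), 'grasp_force': 0.0, 'opening': 0.08557250337999511}
```

View pics/a.png

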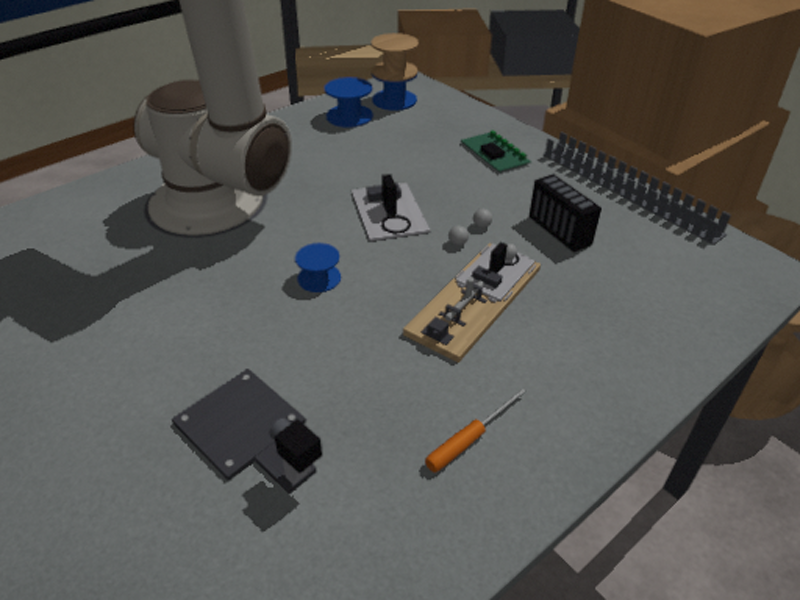

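View pics/b.png

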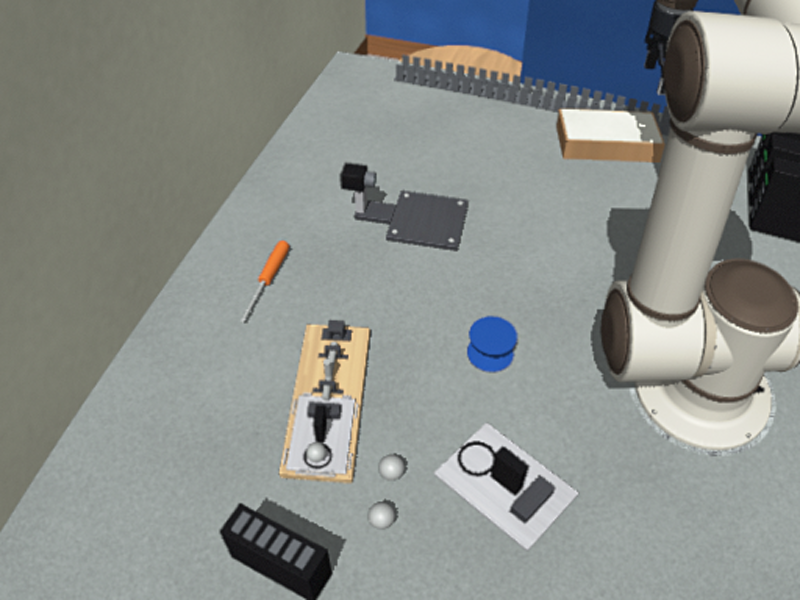

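Candidates, with pixels in the 800x600 pictures:
- **Trays:** docked tray at scene (497,272) / side (320,435); larger loose tray at scene (390,212) / side (505,485). I choose the docked one, which is smaller and under the bolt.
- **Balls:** the one in the docked pocket at side (317,453); loose balls at side (391,466) and (381,514). I choose the docked one.
- **Spools:** on the bench at side (492,343), others at the back.

Next is a close crop to check the choice.

```bash
python3 - <<'E'
from h import *
import pickle
cs=pickle.load(open('c0.pkl','rb'))
s=cs['side']['img'][200:312,170:250]; a=cv2.resize(s,None,fx=5,fy=5,interpolation=cv2.INTER_CUBIC)
s=cs['side']['img'][100:165,215:305]; b=cv2.resize(s,(400,289),interpolation=cv2.INTER_CUBIC)
im=np.zeros((560,800,3),np.uint8); im[:,:400]=a; im[:289,400:]=b
cv2.imwrite('pics/c.png',cv2.convertScaleAbs(im,alpha=1.3))
s=cs['scene']['img'][145:240,250:355]; cv2.imwrite('pics/d.png',cv2.convertScaleAbs(cv2.resize(s,None,fx=6,fy=6,interpolation=cv2.INTER_CUBIC),alpha=1.3))
E
```

```text
(no output)
```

View pics/c.png

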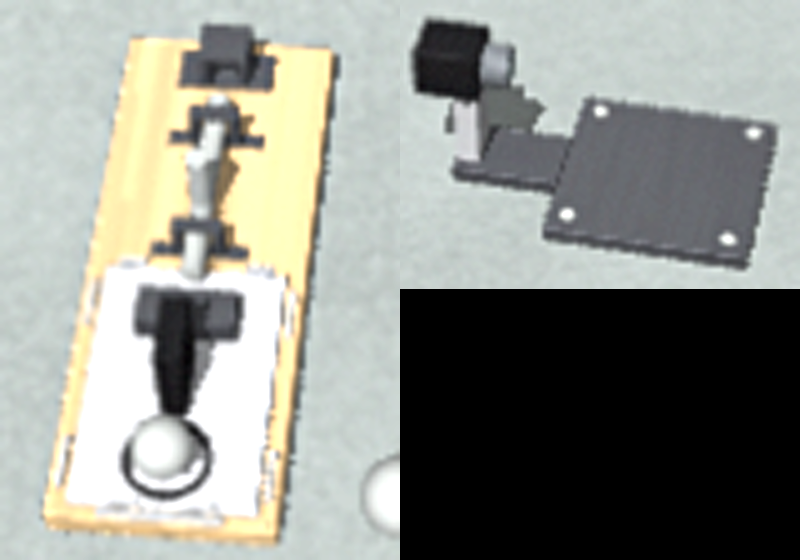

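View pics/d.png

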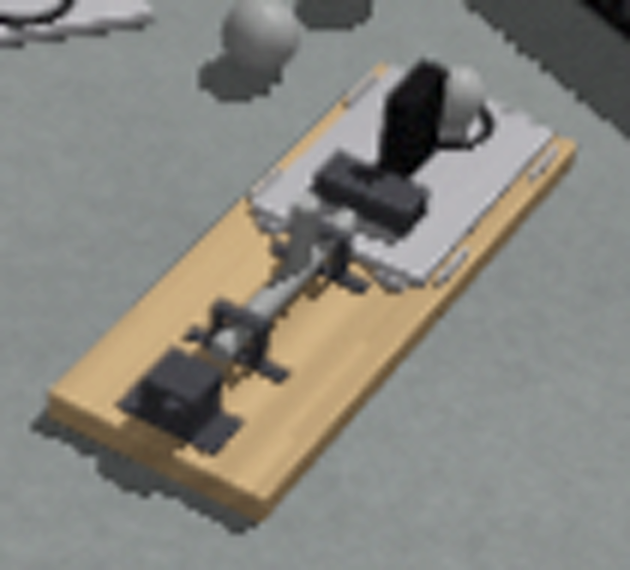

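The crops confirm the docked tray: ball in its pocket rim, bolt nose over the tray's keeper-side end. Dock corners in crop c are (130,38), (337,48), (278,530) and (45,518); station screws are (601,111), (754,133), (728,239) and (567,214). Next I fit the poses.

```bash
python3 - <<'E'
from h import *
import pickle
from scipy.optimize import least_squares
cs=pickle.load(open('c0.pkl','rb'))
S,C=cs['side'],cs['scene']
c2=lambda p:np.array(p)/5+[170,200]-.4
d2=lambda p:np.array(p)/6+[250,145]-.4
st=lambda p:(np.array(p)-[400,0])/4.444+[215,100]-.4
a=lambda p:np.array(p)*.64
def fit(obj,obs,x0):
    def P(x): 
        c,s=np.cos(x[2]),np.sin(x[2]); return lambda o:np.c_[x[0]+c*o[:,0]-s*o[:,1],x[1]+s*o[:,0]+c*o[:,1],o[:,2]]
    r=lambda x:np.concatenate([(proj(c,P(x)(np.array(o)))-p).ravel() for c,o,p in obs])
    q=least_squares(r,x0,loss='soft_l1'); print(q.x[:2],np.degrees(q.x[2]),np.round(r(q.x),1)); return P(q.x),q.x
z=.016
do=[[-.155,-.055,z],[-.155,.055,z],[.135,.055,z],[.135,-.055,z]]
ps,pc=c2([(130,38),(337,48),(278,530),(45,518)]),d2([(262,497),(52,397),(382,65),(575,143)])
PD,xd=fit(do,[(S,do,ps),(C,do,pc)],[.5,.3,1.6])
fit(do,[(S,do,ps)],[.5,.3,1.6]);fit(do,[(C,do,pc)],[.5,.3,1.6])
z=.012
so=[[.07,-.07,z],[-.07,-.07,z],[-.07,.07,z],[.07,.07,z]]
p1,p2=st([(583,98),(778,127),(745,258),(545,233)]),a([(222,474),(174,422),(246,371),(305,417)])
PS,xs=fit(so,[(S,so,p1),(C,so,p2)],[.5,-.2,0])
fit(so,[(S,so,p1)],[.5,-.2,0]);fit(so,[(C,so,p2)],[.5,-.2,0])
# checks: tray grip top, knob
for n,c in(('side',S),('scene',C)):
    p=proj(c,PD(np.array([[-.03,0,.07],[.062,0,.072],[.104,0,.037]])))
    print(n,((p-[170,200])*5 if n=='side' else (p-[250,145])*6).round())
print(PD(np.array([[-.03,0,.07],[-.075,0,.07],[.062,0,.072]])))
# table things height spool,drive approximate
print(onz(S,a([(492,336),(280,550),(265,262),(355,177)]),[.052,.09,.015,.09]))
E
```

```text
[0.58416079 0.2263406 ] 104.71193161842027 [ 0.1 -0.5 -0.6 -0.4  0.1  0.3 -0.3 -0.6  0.6  0.3 -0.9 -1.3 -0.4 -1.1
  0.5 -0.5]
[0.58351304 0.22699771] 104.71852138530554 [ 0.3 -0.3 -0.4 -0.2  0.3  0.6 -0.2 -0.2]
[0.58595459 0.22463829] 104.69340489355288 [ 0.6  1.  -1.  -0.7 -0.4 -0.6  0.6  0. ]
[ 0.55765045 -0.23986715] 6.491085926222813 [ 0.4 -0.9 -0.  -1.3  0.6 -0.4 -0.6 -1.6  2.9  1.3 -2.8 -2.7  0.6 -2.9
  0.4 -0.3]
[ 0.55659031 -0.2353    ] 6.804826801170317 [ 0.1  0.1 -0.2 -0.5  0.7  0.7 -0.7 -0.4]
[ 0.55909056 -0.24213679] 6.529658644162099 [ 2.3  2.3 -3.4 -1.8  0.1 -2.1 -0.1  0.6]
side [[193. 166.]
 [168. 324.]
 [163. 441.]]
scene [[313. 187.]
 [415.  79.]
 [450.  94.]]
[[0.59177957 0.19732416 0.07      ]
 [0.60320775 0.15379949 0.07      ]
 [0.56841531 0.28630793 0.072     ]]
[[ 0.36249945  0.04592339  0.052     ]
 [ 0.53099225  0.50779565  0.09      ]
 [ 0.80730885 -0.02155127  0.015     ]
 [ 0.69964051 -0.21964974  0.09      ]]
```

Request:
{"name": "play_rows", "arguments": {
  "steps": [
    [[0, 0, 0, -0.1234], [0, 0, 0, -0.1234], [0, 0, 0, -0.1234], [0, 0, 0, -0.1234], [0, 0, 0, -0.1234]]
  ]
}}

```text
time: 0.57
ee_pos: [0.1869, -0.5171, 0.231]
tcp_rot: [-180.0, -0.0, 55.6]
wrist_force: [0.2, -0.3, -0.7]
opening: 0.0853
grasp_force: 0.0
```

Request:
{"name": "play_rows", "arguments": {
  "steps": [
    [[0, 0, 0, -0.1234], [0, 0, 0, -0.1234], [0, 0, 0, -0.1234], [0, 0, 0, -0.1234], [0, 0, 0, -0.1234]]
  ]
}}

```text
time: 0.98
ee_pos: [0.1869, -0.5172, 0.231]
tcp_rot: [-180.0, -0.0, 90.9]
wrist_force: [0.4, 0.5, 0.3]
opening: 0.0853
grasp_force: 0.0
```

Request:
{"name": "play_rows", "arguments": {
  "steps": [
    [[0, 0, 0, -0.1234], [0, 0, 0, -0.1234], [0, 0, 0, 0], [0.012, 0.012, 0, 0], [0.0235, 0.0229, 0, 0]]
  ]
}}

```text
time: 1.4
ee_pos: [0.2109, -0.475, 0.2301]
tcp_rot: [-180.0, -0.1, 104.3]
wrist_force: [0.7, -0.7, 0.8]
opening: 0.0853
grasp_force: 0.0
```

Request:
{"name": "play_rows", "arguments": {
  "steps": [
    [[0.0235, 0.0229, 0, 0], [0.0235, 0.0229, 0, 0], [0.0235, 0.0229, 0, 0], [0.0235, 0.0229, 0, 0], [0.0235, 0.0229, 0, 0]]
  ]
}}

```text
time: 1.82
ee_pos: [0.2929, -0.3299, 0.2312]
tcp_rot: [180.0, 0.0, 104.4]
wrist_force: [0.3, -0.7, 0.5]
opening: 0.0855
grasp_force: 0.0
```

Request:
{"name": "play_rows", "arguments": {
  "steps": [
    [[0.0235, 0.0229, 0, 0], [0.0235, 0.0229, 0, 0], [0.0235, 0.0229, 0, 0], [0.0235, 0.0229, 0, 0], [0.0115, 0.0109, 0, 0]]
  ]
}}

```text
time: 2.23
ee_pos: [0.3659, -0.2007, 0.2313]
tcp_rot: [180.0, -0.0, 104.5]
wrist_force: [0.0, 0.2, -0.3]
opening: 0.0855
grasp_force: 0.0
```

```bash
python3 - <<'E'
from h import *
import pickle
c=bot.camera('wrist'); pickle.dump(c,open('c1.pkl','wb'))
o=bot.get_obs();print(o['ee_pos'],o['tcp_rot'],o['q'])
print(proj(c,[[.557,-.2353,.012],[.592,.197,.07]]))
E
```

```text
[ 0.36643891 -0.19990837  0.23133628] [ 1.79945916e+02 -4.25918991e-02  1.04591639e+02] [-2.86608709e+01 -1.30174716e+01 -6.88315664e+00  9.61241081e+01
  6.80804397e-02  4.67475165e+01]
[[ 391.02145569  222.28365794]
 [ 570.57634456 -138.68913657]]
```

Request:
{"name": "play_rows", "arguments": {
  "steps": [
    [[0.012, 0.011, 0.002, 0], [0.0225, 0.022, 0.002, 0], [0.0225, 0.022, 0.002, 0], [0.0225, 0.022, 0.002, 0], [0.0225, 0.022, 0.002, 0]]
  ]
}}

```text
time: 2.7
ee_pos: [0.4352, -0.0783, 0.2212]
tcp_rot: [180.0, 0.0, 104.4]
wrist_force: [-0.1, -0.2, -0.4]
opening: 0.0855
grasp_force: 0.0
```

Request:
{"name": "play_rows", "arguments": {
  "steps": [
    [[0.0225, 0.022, 0.002, 0], [0.0225, 0.022, 0.002, 0], [0.0225, 0.022, 0.002, 0], [0.0225, 0.022, 0.002, 0], [0.0225, 0.022, 0.002, 0]]
  ]
}}

```text
time: 3.12
ee_pos: [0.5131, 0.0586, 0.2111]
tcp_rot: [-180.0, 0.0, 104.5]
wrist_force: [0.3, -0.8, -0.1]
opening: 0.0854
grasp_force: 0.0
```

Request:
{"name": "play_rows", "arguments": {
  "steps": [
    [[0.0225, 0.022, 0.002, 0], [0.0225, 0.022, 0.002, 0], [0.0225, 0.022, 0.002, 0], [0.0225, 0.022, 0.002, 0], [0.022, 0.022, 0.002, 0]]
  ]
}}

```text
time: 3.53
ee_pos: [0.5911, 0.1948, 0.2009]
tcp_rot: [-180.0, 0.0, 104.5]
wrist_force: [0.1, -0.8, 0.4]
opening: 0.0857
grasp_force: 0.0
```

Request:
{"name": "play_rows", "arguments": {
  "steps": [
    [[0, 0, 0, 0], [0, 0, 0, 0], [0, 0, 0, 0], [0, 0, 0, 0], [0, 0, 0, 0]]
  ],
  "gripper": 0.05
}}

```text
time: 3.95
ee_pos: [0.5904, 0.1926, 0.2019]
tcp_rot: [180.0, 0.0, 104.6]
wrist_force: [1.1, 0.0, 0.5]
opening: 0.0497
grasp_force: 0.0
```

```bash
python3 - <<'E'
from h import *
import pickle
c1=pickle.load(open('c1.pkl','rb'))
c=bot.camera('wrist'); pickle.dump(c,open('c2.pkl','wb'))
o=bot.get_obs();print(o['ee_pos'],o['tcp_rot'],o['q'])
th=np.radians(104.712);D=lambda x,y,z:[.5842+np.cos(th)*x-np.sin(th)*y,.2263+np.sin(th)*x+np.cos(th)*y,z]
print(proj(c,[D(-.03,0,.07),D(.062,0,.072),D(.135,.055,.016),D(.135,-.055,.016)]))
a=cv2.resize(c['img'],(640,480)); b=cv2.resize(c1['img'][130:330,290:490],(480,480),interpolation=cv2.INTER_CUBIC)
cv2.imwrite('pics/e.png',cv2.convertScaleAbs(a,alpha=1.3)); cv2.imwrite('pics/f.png',cv2.convertScaleAbs(b,alpha=1.3))
E
```

```text
[0.59041143 0.19267214 0.20197676] [1.79948757e+02 1.54303460e-03 1.04609914e+02] [ 1.80754645e+01  1.44206819e+01  1.75550189e+01  9.30832807e+01
 -4.63779139e-03  9.34655477e+01]
[[259.51059834 174.96702535]
 [259.48293694  70.74056929]
 [202.80096787  -1.20828938]
 [314.92231488  -1.42399555]]
```

View pics/e.png

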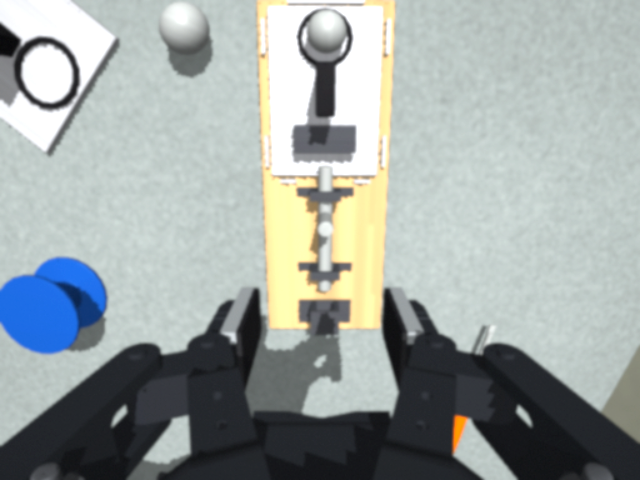

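View pics/f.png

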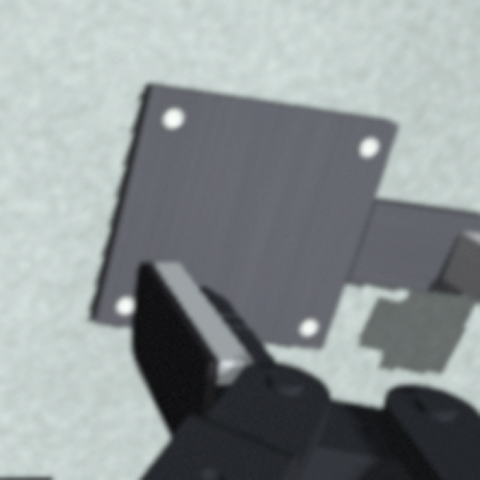

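```bash
python3 - <<'E'
from h import *
import pickle
c1=pickle.load(open('c1.pkl','rb'));c=pickle.load(open('c2.pkl','rb'));s=pickle.load(open('c0.pkl','rb'))
def D(P,x=(.5842,.2263,104.712)):
    P=np.array(P,float);t=np.radians(x[2]);return np.c_[x[0]+np.cos(t)*P[:,0]-np.sin(t)*P[:,1],x[1]+np.sin(t)*P[:,0]+np.cos(t)*P[:,1],P[:,2]]
def inv(W,x=(.5842,.2263,104.712)):
    t=np.radians(x[2]);d=W[:,:2]-x[:2];return np.c_[np.cos(t)*d[:,0]+np.sin(t)*d[:,1],-np.sin(t)*d[:,0]+np.cos(t)*d[:,1]]*1000
px=np.array([(268,328),(385,328),(325,229),(325,190),(325,266),(271,176),(377,176),(325,168)])/1.25
print(inv(onz(c,px,[.016,.016,.07,.041,.041,.022,.022,.036])).round(1))
q=np.array([(173,118),(369,147),(125,305),(309,328),(148,84),(398,124),(322,348)])/2.4+[290,130]-.3
w=onz(c1,q,.012);print(w.round(4),w[:4].mean(0),(w[4]+w[6])/2)
e=np.array([(205,158),(197,155)])/5+[170,200]
print(inv(onz(s['side'],e,.07)))
E
```

```text
[[-154.    55. ]
 [-154.5  -60.3]
 [ -38.    -0.5]
 [ -13.3   -0.8]
 [ -79.1   -0.8]
 [  -4.2   45.1]
 [  -4.5  -45.4]
 [   3.9   -0.8]]
[[ 0.4986 -0.1896  0.012 ]
 [ 0.6084 -0.1776  0.012 ]
 [ 0.5102 -0.2992  0.012 ]
 [ 0.6208 -0.2878  0.012 ]
 [ 0.4798 -0.1759  0.012 ]
 [ 0.6188 -0.1617  0.012 ]
 [ 0.6342 -0.2984  0.012 ]] [ 0.55950484 -0.23853707  0.012     ] [ 0.55699524 -0.23710694  0.012     ]
[[-35.40711236   5.00986925]
 [-36.94554613   0.88404507]]
```

The wrist view shows the knob top at (325,229) and the nose tip at (325,168). The bolt therefore starts about 8 mm in, with the knob at dock x = -38 mm. View f shows the plate screws averaging to about (0.558, -0.238). Now down to the knob.

Request:
{"name": "play_rows", "arguments": {
  "steps": [
    [[-0.002, 0.0015, 0.015, 0], [-0.002, 0.0015, 0.03, 0], [0, 0, 0.03, 0], [0, 0, 0.02, 0], [0, 0, 0.01, 0]]
  ]
}}

```text
time: 4.42
ee_pos: [0.5931, 0.1894, 0.0935]
tcp_rot: [-179.8, 0.0, 104.6]
wrist_force: [-0.7, 0.9, -0.2]
opening: 0.0497
grasp_force: 0.0
```

```bash
cat > w.py <<'E'
from h import *
import sys
def main(tag,boxes=None):
    c=bot.camera('wrist'); o=bot.get_obs();p=o['ee_pos']
    t=np.radians(104.712);d=p[:2]-[.5842,.2263];print('dock mm',(np.array([np.cos(t)*d[0]+np.sin(t)*d[1],-np.sin(t)*d[0]+np.cos(t)*d[1]])*1000).round(1),p.round(4),o['tcp_rot'].round(2),o['opening'],o['grasp_force'],o['wrist_force'].round(1))
    cv2.imwrite(f'pics/{tag}.png',cv2.convertScaleAbs(cv2.resize(c['img'],(640,480)),alpha=1.3))
main(sys.argv[1])
E
python3 w.py g
```

```text
dock mm [-37.9   0.9] [0.593  0.1895 0.0929] [-1.7976e+02  2.0000e-02  1.0465e+02] 0.050144799616054815 0.0 [ 0.4  0.9 -1.6]
```

View pics/g.png

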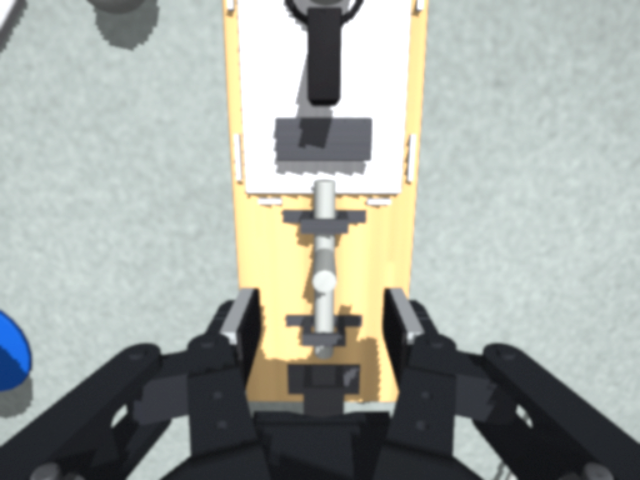

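Knob top at (324,281) is centred between the fingers (mid-column about 321). Lowering and gripping.

Request:
{"name": "play_rows", "arguments": {
  "steps": [
    [[0, 0.001, 0.015, 0], [0, 0, 0.018, 0], [0, 0, 0.01, 0], [0, 0, 0.003, 0], [0, 0, 0, 0]]
  ]
}}

```text
time: 4.88
ee_pos: [0.5953, 0.1906, 0.0505]
tcp_rot: [-180.0, -0.0, 104.7]
wrist_force: [-0.1, 0.2, -0.0]
opening: 0.0502
grasp_force: 0.0
```

Request:
{"name": "play_rows", "arguments": {
  "steps": [
    [[0, 0, 0, 0], [0, 0, 0, 0], [0, 0, 0, 0], [0, 0, 0, 0], [0, 0, 0, 0]]
  ],
  "gripper": 0.0,
  "squeeze": 30
}}

```text
time: 5.3
ee_pos: [0.5944, 0.1904, 0.0515]
tcp_rot: [-179.9, -0.0, 104.7]
wrist_force: [-9.5, -1.8, 8.4]
opening: 0.0107
grasp_force: 29.5
```

```bash
python3 w.py h
```

```text
dock mm [-37.3  -0.7] [0.5944 0.1904 0.0515] [-179.91    0.    104.72] 0.010592137837346326 29.460538029670715 [-8.7 -2.6  8.3]
```

Request:
{"name": "play_rows", "arguments": {
  "steps": [
    [[-0.004, -0.0005, 0, 0], [-0.008, 0, 0, 0], [-0.008, 0, 0, 0], [-0.008, 0, 0, 0], [-0.005, 0, 0, 0]]
  ]
}}

```text
time: 5.77
ee_pos: [0.6027, 0.1583, 0.0515]
tcp_rot: [-180.0, -0.0, 104.7]
wrist_force: [-7.7, 0.5, 6.9]
opening: 0.0105
grasp_force: 29.4
```

Request:
{"name": "play_rows", "arguments": {
  "steps": [
    [[-0.003, 0, 0, 0], [-0.001, 0, 0, 0], [-0.001, 0, 0, 0], [0, 0, 0, 0], [0, 0, 0, 0]]
  ]
}}

```text
time: 6.18
ee_pos: [0.6037, 0.1542, 0.0515]
tcp_rot: [-180.0, -0.1, 104.7]
wrist_force: [-8.2, 1.7, 8.2]
opening: 0.0109
grasp_force: 29.5
```

```bash
python3 w.py i
```

```text
dock mm [-74.7  -0.6] [0.6037 0.1542 0.0515] [-1.7995e+02 -6.0000e-02  1.0474e+02] 0.010455538440776539 29.459386467933655 [-7.4  0.5  6.9]
```

View pics/i.png

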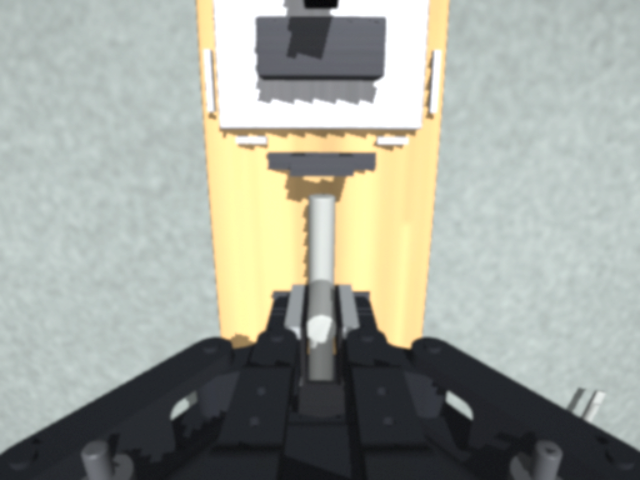

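The nose has left the tray and even the first bridge, and its end is at (322,197). There is no stop force yet, so I push on gently until I feel the end stop.

Request:
{"name": "play_rows", "arguments": {
  "steps": [
    [[-0.001, 0, 0, 0], [-0.001, 0, 0, 0], [-0.001, 0, 0, 0], [0, 0, 0, 0], [0, 0, 0, 0]]
  ]
}}

```text
time: 6.65
ee_pos: [0.6038, 0.154, 0.0515]
tcp_rot: [-180.0, -0.3, 104.9]
wrist_force: [-11.1, 14.5, 6.6]
opening: 0.0102
grasp_force: 29.4
```

```bash
python3 w.py j
```

```text
dock mm [-75.   -0.6] [0.6038 0.1539 0.0515] [-179.95   -0.34  104.86] 0.010087258430807836 29.429992139339447 [-10.6  14.    6.6]
```

Request:
{"name": "play_rows", "arguments": {
  "steps": [
    [[0, 0, 0, 0], [0, 0, 0, 0], [0, 0, 0, 0], [0, 0, 0, 0], [0, 0, 0, 0]]
  ],
  "gripper": 0.05
}}

```text
time: 7.12
ee_pos: [0.6055, 0.1507, 0.0504]
tcp_rot: [180.0, 0.0, 104.7]
wrist_force: [-0.2, 0.6, -0.3]
opening: 0.0496
grasp_force: 0.0
```

Request:
{"name": "play_rows", "arguments": {
  "steps": [
    [[0, 0, -0.01, 0], [0, 0, -0.02, 0], [0, 0, -0.02, 0], [0, 0, -0.01, 0], [0.01, 0, 0, 0]]
  ]
}}

```text
time: 7.53
ee_pos: [0.6044, 0.16, 0.1136]
tcp_rot: [179.7, 0.0, 104.6]
wrist_force: [0.4, -0.2, 0.3]
opening: 0.0501
grasp_force: 0.0
```

Request:
{"name": "play_rows", "arguments": {
  "steps": [
    [[0.025, 0, 0, 0], [0.03, 0, 0, 0], [0.03, 0, 0, 0], [0.025, 0, 0, 0], [0.01, 0, 0, 0]]
  ]
}}

```text
time: 7.95
ee_pos: [0.5708, 0.2799, 0.1091]
tcp_rot: [-179.9, -0.0, 104.8]
wrist_force: [-0.4, 0.0, -0.1]
opening: 0.0498
grasp_force: 0.0
```

Request:
{"name": "play_rows", "arguments": {
  "steps": [
    [[0, 0, 0, 0], [0, 0, 0, 0], [0, 0, 0, 0], [0, 0, 0, 0], [0, 0, 0, 0]]
  ]
}}

```text
time: 8.37
ee_pos: [0.5727, 0.2756, 0.1103]
tcp_rot: [180.0, 0.0, 104.6]
wrist_force: [0.3, 0.1, 0.1]
opening: 0.05
grasp_force: 0.0
```

```bash
python3 w.py k; python3 - <<'E'
from h import *
c=bot.camera('wrist');s=bot.camera('scene')
a=cv2.resize(c['img'],(400,300));b=cv2.resize(s['img'][130:250,230:390],(400,300),interpolation=cv2.INTER_CUBIC)
cv2.imwrite('pics/l.png',cv2.convertScaleAbs(np.hstack([a,b]),alpha=1.3))
E
```

```text
dock mm [50.7 -1.4] [0.5727 0.2757 0.1103] [180.     0.   104.63] 0.04936189549909507 0.0 [ 0.5  0.3 -0.1]
```

View pics/l.png

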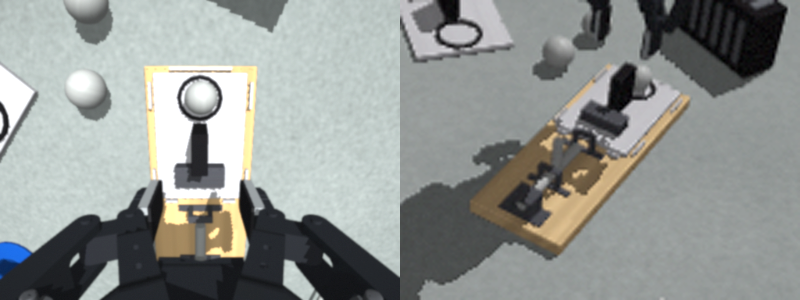

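```bash
python3 - <<'E'
from h import *
c=bot.camera('wrist')
t=np.radians(104.712)
W=np.array([[.5842+np.cos(t)*x-np.sin(t)*y,.2263+np.sin(t)*x+np.cos(t)*y,z] for x,y,z in[(.080,0,.072),(.044,0,.072),(.044,0,.022),(.062,.007,.072),(.062,-.007,.072),(.104,0,.037),(-.075,0,.07)]])
print((proj(c,W)/1.28).round(1))
g=c['img'].sum(2).astype(int)
r=slice(130,240)
m=(g[130:235,225:290]<75).astype(int); print('dark rows:',[(130+i,np.where(x)[0].min()+225,np.where(x)[0].max()+225) for i,x in enumerate(m) if x.sum()>2][::6])
E
```

```text
[[198.9 134.8]
 [199.  177. ]
 [199.3 157.4]
 [190.3 156.5]
 [207.6 156.5]
 [199.   99.9]
 [199.5 284.6]]
dark rows: [(148, np.int64(241), np.int64(243)), (161, np.int64(249), np.int64(262)), (167, np.int64(248), np.int64(262))]
```

The picture shows the bolt fully back, the ball centred in its pocket at (201,97), and the grip where predicted. Centring and lowering onto the grip.

Request:
{"name": "play_rows", "arguments": {
  "steps": [
    [[0.006, -0.001, 0.01, 0], [0.006, 0, 0.015, 0], [0, 0, 0.02, 0], [0, 0, 0.015, 0], [0, 0, 0.008, 0]]
  ]
}}

```text
time: 8.98
ee_pos: [0.567, 0.2879, 0.0393]
tcp_rot: [-179.8, 0.0, 104.7]
wrist_force: [-0.3, 0.5, -0.4]
opening: 0.0502
grasp_force: 0.0
```

Request:
{"name": "play_rows", "arguments": {
  "steps": [
    [[0, 0, 0.005, 0], [0, 0, 0, 0], [0, 0, 0, 0], [0, 0, 0, 0], [0, 0, 0, 0]]
  ]
}}

```text
time: 9.4
ee_pos: [0.5689, 0.2883, 0.0384]
tcp_rot: [179.9, -0.0, 104.7]
wrist_force: [0.8, 0.6, -0.7]
opening: 0.0501
grasp_force: 0.0
```

```bash
python3 w.py m
```

```text
dock mm [63.8 -0.8] [0.5688 0.2882 0.0382] [ 1.7992e+02 -2.0000e-02  1.0471e+02] 0.05040698628191573 0.0 [ 0.1 -0.4  0.6]
```

Request:
{"name": "play_rows", "arguments": {
  "steps": [
    [[-0.001, 0, 0.003, 0], [0, 0, 0, 0], [0, 0, 0, 0], [0, 0, 0, 0], [0, 0, 0, 0]]
  ],
  "gripper": 0.022,
  "squeeze": 40
}}

```text
time: 9.87
ee_pos: [0.5686, 0.287, 0.0343]
tcp_rot: [180.0, 0.0, 104.7]
wrist_force: [0.1, -0.1, 0.5]
opening: 0.0219
grasp_force: 0.0
```

Request:
{"name": "play_rows", "arguments": {
  "steps": [
    [[0, 0, 0, 0], [0, 0, 0, 0], [0, 0, 0, 0], [0, 0, 0, 0], [0, 0, 0, 0]]
  ],
  "gripper": 0.0,
  "squeeze": 70
}}

```text
time: 10.28
ee_pos: [0.5686, 0.2871, 0.0345]
tcp_rot: [180.0, -0.0, 104.7]
wrist_force: [-0.8, 0.4, 2.1]
opening: 0.0135
grasp_force: 69.2
```

Request:
{"name": "play_rows", "arguments": {
  "steps": [
    [[0, 0, 0, 0], [0, 0, -0.001, 0], [0, 0, -0.002, 0], [0, 0, -0.003, 0], [0, 0, -0.003, 0]]
  ]
}}

```text
time: 10.7
ee_pos: [0.5682, 0.2868, 0.0428]
tcp_rot: [-179.9, 0.0, 104.7]
wrist_force: [0.7, -0.7, -5.8]
opening: 0.0129
grasp_force: 68.3
```

```bash
python3 w.py n
```

```text
dock mm [62.7 -0.3] [0.5686 0.2871 0.0438] [-180.      0.    104.71] 0.013366168625454226 68.31551671028137 [ 0.   0.3 -4.4]
```

Wrist load is about 5 N, so tray and ball are held. Lifting on.

Request:
{"name": "play_rows", "arguments": {
  "steps": [
    [[0, 0, -0.004, 0], [0, 0, -0.006, 0], [0, 0, -0.008, 0], [0, 0, -0.009, 0], [0, 0, -0.009, 0]]
  ]
}}

```text
time: 11.17
ee_pos: [0.5687, 0.2871, 0.0806]
tcp_rot: [180.0, -0.0, 104.7]
wrist_force: [0.0, -0.1, -5.3]
opening: 0.0135
grasp_force: 68.2
```

Request:
{"name": "play_rows", "arguments": {
  "steps": [
    [[0, 0, -0.009, 0], [0, 0, -0.009, 0], [0, 0, -0.009, 0], [0, 0, -0.009, 0], [0, 0, -0.008, 0]]
  ]
}}

```text
time: 11.58
ee_pos: [0.5687, 0.2871, 0.1245]
tcp_rot: [180.0, -0.0, 104.7]
wrist_force: [-0.4, -0.2, -5.4]
opening: 0.0133
grasp_force: 68.2
```

Request:
{"name": "play_rows", "arguments": {
  "steps": [
    [[0, 0, -0.008, 0], [0, 0, -0.006, 0], [0, 0, -0.004, 0], [0, 0, -0.002, 0], [0, 0, 0, 0]]
  ]
}}

```text
time: 12.0
ee_pos: [0.5687, 0.2871, 0.1436]
tcp_rot: [180.0, -0.0, 104.7]
wrist_force: [-0.5, 0.6, -5.1]
opening: 0.0135
grasp_force: 68.2
```

```bash
python3 w.py o; python3 - <<'E'
from h import *
c=bot.camera('wrist');s=bot.camera('side')
a=cv2.resize(c['img'],(400,300));b=cv2.resize(s['img'][150:330,120:360],(400,300),interpolation=cv2.INTER_CUBIC)
cv2.imwrite('pics/p.png',cv2.convertScaleAbs(np.hstack([a,b]),alpha=1.3))
p=bot.get_obs()['ee_pos']; d=np.array([.558,-.2375])-p[:2]; t=np.radians(104.7)
print(d,'tool x,y',np.cos(t)*d[0]+np.sin(t)*d[1],np.sin(t)*d[0]-np.cos(t)*d[1])
E
```

```text
dock mm [62.7 -0.3] [0.5686 0.287  0.1431] [-179.99    0.    104.71] 0.013313237895339084 68.19207072257996 [ 0.1 -0.4 -5.6]
[-0.01037888 -0.52445432] tool x,y -0.5046540315358269 -0.14312360547921527
```

View pics/p.png

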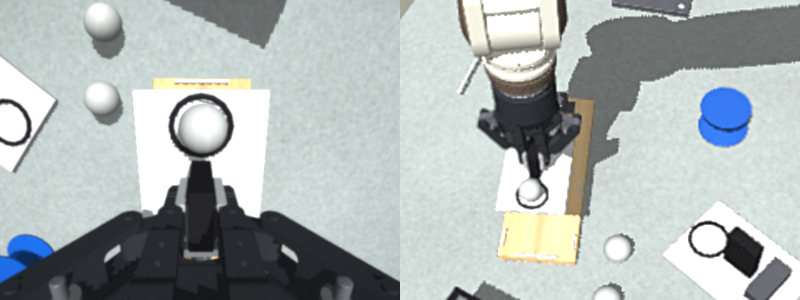

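The pocket and ball are at (203,128) in the wrist view, ball centred and tray level. Carrying with a gentle ramp.

Request:
{"name": "play_rows", "arguments": {
  "steps": [
    [[-0.0019, -0.0005, 0, 0], [-0.0038, -0.0011, 0, 0], [-0.0058, -0.0016, 0, 0], [-0.0077, -0.0022, 0, 0], [-0.0096, -0.0027, 0, 0]]
  ]
}}

```text
time: 12.57
ee_pos: [0.5679, 0.2564, 0.1432]
tcp_rot: [-180.0, 0.0, 104.7]
wrist_force: [-0.4, -0.8, -5.0]
opening: 0.0131
grasp_force: 68.2
```

Request:
{"name": "play_rows", "arguments": {
  "steps": [
    [[-0.0115, -0.0033, 0, 0], [-0.0135, -0.0038, 0, 0], [-0.0144, -0.0041, 0, 0], [-0.0144, -0.0041, 0, 0], [-0.0144, -0.0041, 0, 0]]
  ]
}}

```text
time: 12.98
ee_pos: [0.5665, 0.1844, 0.1434]
tcp_rot: [180.0, 0.0, 104.7]
wrist_force: [0.3, -0.8, -5.2]
opening: 0.0135
grasp_force: 68.2
```

Request:
{"name": "play_rows", "arguments": {
  "steps": [
    [[-0.0144, -0.0041, 0, 0], [-0.0144, -0.0041, 0, 0], [-0.0144, -0.0041, 0, 0], [-0.0144, -0.0041, 0, 0], [-0.0144, -0.0041, 0, 0]]
  ]
}}

```text
time: 13.4
ee_pos: [0.565, 0.1099, 0.1433]
tcp_rot: [180.0, -0.0, 104.7]
wrist_force: [0.6, -0.4, -5.6]
opening: 0.0131
grasp_force: 68.2
```

Request:
{"name": "play_rows", "arguments": {
  "steps": [
    [[-0.0144, -0.0041, 0, 0], [-0.0144, -0.0041, 0, 0], [-0.0144, -0.0041, 0, 0], [-0.0144, -0.0041, 0, 0], [-0.0144, -0.0041, 0, 0]]
  ]
}}

```text
time: 13.82
ee_pos: [0.5634, 0.035, 0.1433]
tcp_rot: [180.0, 0.0, 104.7]
wrist_force: [0.2, -0.6, -5.5]
opening: 0.0128
grasp_force: 68.2
```

Request:
{"name": "play_rows", "arguments": {
  "steps": [
    [[-0.0144, -0.0041, 0, 0], [-0.0144, -0.0041, 0, 0], [-0.0144, -0.0041, 0, 0], [-0.0144, -0.0041, 0, 0], [-0.0144, -0.0041, 0, 0]]
  ]
}}

```text
time: 14.23
ee_pos: [0.5617, -0.0398, 0.1433]
tcp_rot: [180.0, 0.0, 104.7]
wrist_force: [0.3, 0.7, -6.3]
opening: 0.0133
grasp_force: 68.2
```

Request:
{"name": "play_rows", "arguments": {
  "steps": [
    [[-0.0144, -0.0041, 0, 0], [-0.0144, -0.0041, 0, 0], [-0.0144, -0.0041, 0, 0], [-0.0144, -0.0041, 0, 0], [-0.0144, -0.0041, 0, 0]]
  ]
}}

```text
time: 14.65
ee_pos: [0.5601, -0.1146, 0.1433]
tcp_rot: [180.0, 0.0, 104.7]
wrist_force: [-0.1, 0.2, -5.3]
opening: 0.0132
grasp_force: 68.2
```

Request:
{"name": "play_rows", "arguments": {
  "steps": [
    [[-0.0144, -0.0041, 0, 0], [-0.0144, -0.0041, 0, 0], [-0.0144, -0.0041, 0, 0], [-0.0144, -0.0041, 0, 0], [-0.0135, -0.0038, 0, 0]]
  ]
}}

```text
time: 15.07
ee_pos: [0.5586, -0.1886, 0.1433]
tcp_rot: [180.0, 0.0, 104.7]
wrist_force: [0.8, -1.0, -5.2]
opening: 0.0134
grasp_force: 68.2
```

Request:
{"name": "play_rows", "arguments": {
  "steps": [
    [[-0.0115, -0.0033, 0, 0], [-0.0096, -0.0027, 0, 0], [-0.0077, -0.0022, 0, 0], [-0.0058, -0.0016, 0, 0], [-0.0038, -0.0011, 0, 0]]
  ]
}}

```text
time: 15.48
ee_pos: [0.5582, -0.2276, 0.1432]
tcp_rot: [-180.0, -0.0, 104.7]
wrist_force: [0.4, 0.4, -5.5]
opening: 0.0132
grasp_force: 68.2
```

Request:
{"name": "play_rows", "arguments": {
  "steps": [
    [[-0.0019, -0.0005, 0, 0], [0, 0, 0, 0], [0, 0, 0, 0], [0, 0, 0, 0], [0, 0, 0, 0]]
  ]
}}

```text
time: 15.9
ee_pos: [0.5583, -0.2285, 0.1433]
tcp_rot: [180.0, -0.0, 104.7]
wrist_force: [0.0, -0.7, -4.3]
opening: 0.0127
grasp_force: 68.2
```

```bash
python3 - <<'E'
from h import *
import pickle
c=bot.camera('wrist');o=bot.get_obs();p=o['ee_pos'];t=np.radians(o['tcp_rot'][2]);d=np.array([.558,-.2375])-p[:2]
cs={n:bot.camera(n) for n in('scene','side')};cs['wrist']=c;pickle.dump(cs,open('c3.pkl','wb'))
print(p,o['tcp_rot'],o['wrist_force'],o['opening'],'tool',np.cos(t)*d[0]+np.sin(t)*d[1],np.sin(t)*d[0]-np.cos(t)*d[1])
E
```

```text
[ 0.55824655 -0.22854426  0.14333436] [ 1.79995091e+02 -2.48165670e-03  1.04742790e+02] [-0.22902823 -0.37158549 -5.54790096] 0.013259738209562786 tool -0.008598152943812502 -0.002517495542046633
```

Request:
{"name": "play_rows", "arguments": {
  "steps": [
    [[-0.001, -0.0005, 0.002, 0], [-0.002, -0.0005, 0.003, 0], [-0.002, -0.0005, 0.005, 0], [-0.002, -0.0005, 0.006, 0], [-0.0015, -0.0005, 0.006, 0]]
  ]
}}

```text
time: 16.47
ee_pos: [0.5578, -0.2381, 0.1204]
tcp_rot: [-180.0, -0.0, 104.7]
wrist_force: [-0.3, -0.0, -5.2]
opening: 0.0131
grasp_force: 68.2
```

Request:
{"name": "play_rows", "arguments": {
  "steps": [
    [[0, 0, 0.005, 0], [0, 0, 0.003, 0], [0, 0, 0.002, 0], [0, 0, 0.0005, 0], [0, 0, 0, 0]]
  ]
}}

```text
time: 16.88
ee_pos: [0.5579, -0.2377, 0.1108]
tcp_rot: [-180.0, -0.0, 104.7]
wrist_force: [-0.1, -0.7, -5.9]
opening: 0.0131
grasp_force: 68.2
```

Request:
{"name": "play_rows", "arguments": {
  "steps": [
    [[0, 0, 0, 0], [0, 0, 0, 0], [0, 0, 0, 0], [0, 0, 0, 0], [0, 0, 0, 0]]
  ]
}}

```text
time: 17.3
ee_pos: [0.558, -0.2378, 0.1109]
tcp_rot: [180.0, 0.0, 104.7]
wrist_force: [-0.0, -0.5, -5.7]
opening: 0.0133
grasp_force: 68.2
```

```bash
python3 w.py q; python3 - <<'E'
from h import *
a=cv2.imread('pics/o.png',0);b=cv2.imread('pics/q.png',0)
T=a[145:265,265:385]; r=cv2.matchTemplate(b,T,cv2.TM_CCOEFF_NORMED);print(cv2.minMaxLoc(r))
T=a[175:235,295:355]; r=cv2.matchTemplate(b[130:300,250:400],T,cv2.TM_CCOEFF_NORMED);_,v,_,l=cv2.minMaxLoc(r);print(v,l[0]+250,l[1]+130)
# station screws check in side & bolt knob in side view vs prediction
c=bot.camera('side');t=np.radians(104.712)
for x in(-.030,-.0725,-.075):print(proj(c,[[.5842+np.cos(t)*x,.2263+np.sin(t)*x,.07]]))
g=c['img'][215:250,195:225].max(2);print(g[::2,::2])
E
```

```text
dock mm [-442.2  143.2] [ 0.558  -0.2378  0.1109] [1.7999e+02 1.0000e-02 1.0471e+02] 0.01338862752055781 68.22121024131775 [ 0.1 -0.1 -5.6]
(-0.27531471848487854, 0.980430006980896, (472, 269), (265, 145))
0.971330463886261 295 175
[[208.68522284 233.26893548]]
[[210.82623554 219.51910957]]
[[210.94959626 218.72920582]]
[[224 232 237 226 223 200  85  82  53 193 174  54  48  88  85]
 [225 235 235 224 223 190 161 133 118 193 158  57 100 102  85]
 [226 226 233 223 222 237 243 208 206 189 134 155 245 246 242]
 [224 228 232 222 226 238 213 126 181  85  50 111 244 240 237]
 [225 231 229 221 229 242 181 111 156 105  44  71 126 238 237]
 [223 234 227 223 230 237 168  89 160 113  78  55 137 248 239]
 [224 235 226 223 200  80  80  75 158 117  44  58  82 116 239]
 [225 233 225 225 221 224 216 142 178 139  76 137 149 122 241]
 [228 233 224 225 236 239 235 179 203 140 118 232 241 241 239]
 [230 231 223 227 237 238 232 189 198 116 117 231 238 238 236]
 [233 229 222 228 238 237 230 179 189  96 156 233 238 238 236]
 [234 228 224 231 239 235 229 190 184  96 222 233 237 238 235]
 [230 227 223 233 239 235 227 194 173 102 219 235 238 237 234]
 [224 226 224 235 239 237 226 190 163 111 228 236 238 238 234]
 [225 224 225 236 236 145 160 123 124 111 234 238 238 238 233]
 [226 225 228 239 214  84  82  84  85  88 111 236 238 238 234]
 [228 225 231 229 215  64 106 161 167  68 108 243 241 238 235]
 [227 226 214  86  87  63  79  89  94  69  66 107 181 240 234]]
```

```bash
python3 -c "
from workcell import bot
print(bot.job_done())"
```

```text
the job is handed in; nothing more can be done
None
```

The job is handed in at about 17 s: bolt pushed to its end stop (15 N felt), and the tray held level and still over the middle of the plate with its underside about 8 cm up and the ball still in its pocket; the verdict was not shown.

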